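# Two-point check on the travel gauge

## Robot

A 6-joint arm with a two-finger parallel gripper is mounted at the origin on the work surface; the furniture and walls round the work are solid. World frame = base frame: x ahead of the robot, y to its left, z up, the work surface at z = 0. Lengths are in m, angles in rad, forces in N, time in s.
With the tool pointing down it reaches from about 0.3 to 0.775 m from the base axis. Payload 14.6 kg.
Tool frame: the origin (TCP) lies at the very end of the fingers, on their centre line; the grasp point (between the pads) lies 19 mm behind it; z points along the fingers, y is the line along which they close (so a half turn about z gives the same grasp; the last joint's range is limited). The gripper opens to 94 mm and grips with 3 to 60 N. Pads are 16 mm wide; open, the fingers measure 119 mm over their backs; the gripper's body (75 mm by 177 mm) begins 78 mm behind the grasp point.
Start: joints at [1.081, 0.3, 1.521, -0, 1.321, -0.067], TCP at [0.226, 0.502, 0.205] pointing down, gripper open.
Joint ranges: [-3.03, 3.03], [-0.79, 2.21], [0.23, 2.52], [-1.04, 4.18], [0, 3.07], [-2.55, 2.55]. Speed limits (rad/s): [2.22, 2.22, 2.57, 3.14, 3.14, 3.14].

## Interface

Orientations are given as [roll, pitch, yaw] about the fixed x, y, z axes, in that order (R = Rz(yaw) Ry(pitch) Rx(roll)).
In Python, from station import ctrl gives the robot as it stands.
- The arm moves only by the tool move_arm, never from a script. Its argument "increments" is a list of rows, each a list of 7 numbers: the opening, from 0 (shut) to 1 (fully open), then the shift along the tool's x, y, z in units of 50 mm (1.0 is 50 mm), then the turn, a rotation vector about the tool's x, y, z in rad. In form: [[claw, tx, ty, tz, rx, ry, rz], ...]. A call has 1 to 20 rows; each row shifts and turns the commanded pose from where the row before left it, along the tool's axes as they then stand; what a row does not reach is not made up. A row lasts 1/10 s, in which the tool goes at most 50 mm and 8.59 degrees, less where a joint would pass 70% of its speed; a pose out of reach is approached as far as the arm can. A call is refused whole if a number of a shift passes 1 or a number of a turn 0.15, either way. A call with a gripper value outside its range is refused whole. The fingers move at their own pace and stop on an object; "force" is the grip in N (left out, the last holds). Time passes only in rows, so rows that do not move let the fingers close. It gives the time, the measured TCP pose, the force, the opening and the grip force at its end, in the units of the state.
- ctrl.get_obs(): the state, without advancing time (a new reading comes with each control period).
- ctrl.camera(name): name is "side" or "top"; returns a dict with "color" (420x560x3 uint8, blue, green, red), "K" (3x3 intrinsics, pixels), "pose" (4x4, takes a point from camera to world coordinates). Camera axes: x right, y down, z forward; pixel columns grow to the right and rows downward; lengths in m; the calibration is good to about 2 mm. A picture is of the moment at which its call begins. There is no depth.
- ctrl.hand_in(): hands the job in; it is judged then, once.
Trained networks look in a picture, given as the dict that the camera call returned (one of the last four; its "shot" number tells which), for a name from the list of things; names that differ only in an ending like _2 or _b are one class to them, and where a whole thing is asked for, a point or a joint stands for the part that bears it (a point fixed in the world has none). Each returns a list of dicts, best first, with "conf" (0 to 1); they miss things now and then, are a little off and sometimes report something else, mostly with a low value. They report only what shows in the picture. A call takes as long as a camera call.
- ctrl.cut_out(name, picture): "mask" (420x560 bool, what is visible of it) and "centre" ([row, column] in pixels, amid what is visible of it).
The state is a dict: "time_s": time; "qpos": joint angles; "joint_vel": joint speeds; "tau": joint torques, N m; "ee_pos": TCP position; "eef_rot": TCP orientation; "force": force on the tool from outside, world axes, zero at the start; "moment": the same for the moment, N m; "grip_width": finger opening in m; "grip_force": force on a finger pad.
Only numpy, scipy, OpenCV 4.12 (cv2) and the standard library are available. Lean on these libraries where they do the work, as an engineer would, in place of code of your own. Each camera call takes 0.05 s, during which the arm holds its last target. There are 200 camera calls.

## Task

Take the travel gauge on the bench through its two-point check: squeeze the release paddle in the pull head so that the latch lets go, draw the spring-loaded arm out until the pointer under the head stands in the notch of the near cursor on the scale, and keep it there for two seconds for the reading. Then draw it on into the notch of the far cursor without running past it, and finish holding it there still, gripping the head, since it springs back if let go. Do not shift the cursors or the loose things lying beside the gauge.

Things in the scene. Friction and masses are not known exactly. Their poses are not given: they have to be found in the camera images.
- travel_gauge: Stand of the gauge, fixed to the bench: grey base plate 300 x 84 mm, its top 16 mm above the bench; over the rear part a housing 48 mm wide, up to 114 mm high with a round dial on top. Origin: centre of the base, on the bench. Its x axis is the level direction in which the arm draws out, z up; the scale and cursors run along its -y edge.
- draw_arm: Sliding arm: square steel tube ending in an aluminium pull head 40 mm long (x), 38 wide (y), 46 high. Origin: centre of the head, 70 mm above the bench; axes as the stand's. Latched home at the start, 20 mm along x from the stand's origin; free, it slides out up to 125 mm. A spring pulls it home with 3 to 8 N. Beside the head nothing stands higher than 30 mm above the bench.
- release (a joint): Black paddle in the head's -y side, 34 x 19 mm, at the height of the head's centre, 5 mm proud (43 mm across head and paddle). Value in m: 0 = out, grows as it is pushed in; flush at 0.005, and from 0.0035 the latch is free. A spring of 2 to 6 N pushes it out; pinching the head across y presses it. If let out with the arm home, it latches again.
- pointer_tip (a point): Tip of the thin steel pointer that hangs under the pull head, moves with it and points to the scale and cursors: 31 mm to -y and 43 mm below the head's centre. Axes as the stand's.
- near_notch (a point): Centre of the notch of the near cursor (the one nearer the housing): a steel rider 20 mm long with a thumbscrew on the scale's rail, top 27 mm above the bench. The notch is 8 mm wide along x and open towards the pointer, which passes it freely. It stands 35 to 55 mm along x from the pointer's home. Axes as the stand's.
- far_notch (a point): The same for the far cursor, of the same shape, 80 to 108 mm along x from the pointer's home.
- gauge_small_3: Bystander: small white dial pressure gauge, 68 x 56 x 17 mm, lying on the bench beside the stand. Origin: underside.
- o_ring_tin: Bystander: round metal tin, 70 mm across, 26 mm high, standing on the bench to the left of the stand. Origin: underside.
- fitting_nipple_5: Bystander: brass double-threaded pipe nipple, 50 mm long, 22 mm across, 25 mm high, lying on the bench beside the stand. Origin: underside.

How it is judged:
By the outcome, as a careful person would: the job done as asked, in the order asked, and still so for the second after the job is handed in, while the arm keeps its last pose, push and grip.
It also fails if it takes over 35 s, if anything falls off the work surface, if the arm or the gripper's body presses on something with over 40 N, if the wrist force passes 120 N, or if a joint passes its speed limit or range.

## Working session

There is one attempt and no reset: what is moved stays moved. The work goes in short steps, Python scripts to look and compute and a tool call to move; the robot and the scene stay as the last step left them, time stands still between calls to the robot, and variables do not carry over. Pictures are saved under pics/ and viewed, at most 10 in all, crops included, and the job is handed in when it is done.

Besides the shell and the picture viewer there is one more tool, called after ">>>" as a command line: name --pt "numbers of a row" for each row, then --argument value for the rest. move_arm: Moves the arm, as the interface text tells. Its arguments: {"type":"object","properties":{"increments":{"type":"array","items":{"type":"array","items":{"type":"number"}}},"force":{"type":"number"}},"required":["increments"]}

```bash
mkdir -p pics
cat > h.py <<'E'
import numpy as np,cv2
from station import ctrl
def ray(p,rc):
    K,T=np.array(p["K"]),np.array(p["pose"]); d=T[:3,:3]@np.linalg.inv(K)@np.array([rc[1],rc[0],1.]); return T[:3,3],d
def atz(p,rc,z):
    o,d=ray(p,rc); return o+d*(z-o[2])/d[2]
def proj(p,X):
    T=np.linalg.inv(np.array(p["pose"])); c=T[:3,:3]@np.array(X)+T[:3,3]; u=np.array(p["K"])@c; return u[1]/u[2],u[0]/u[2]
E
python3 - <<'E'
from h import *
np.set_printoptions(precision=4,suppress=True)
o=ctrl.get_obs();print(o)
for c in("top","side"):
    p=ctrl.camera(c);cv2.imwrite(f"pics/{c}0.png",p["color"]);print(c,p["K"],p["pose"])
    for n in["travel_gauge","draw_arm","release","pointer_tip","near_notch","far_notch","gauge_small_3","o_ring_tin","fitting_nipple_5"]:
        try:
            for r in ctrl.cut_out(n,p)[:2]:
                m=r["mask"]; print(n,r["conf"],np.round(r["centre"],1),m.sum(),cv2.minAreaRect(np.argwhere(m).astype(np.float32)))
        except Exception as e: print(n,e)
E
```

```text
{'time_s': 0.0, 'qpos': array([ 1.0814,  0.3004,  1.5216, -0.    ,  1.3207, -0.0666]), 'joint_vel': array([ 0.0006, -0.0002, -0.0014, -0.0016, -0.0013, -0.0001]), 'tau': array([ -0.0001, -53.1816, -35.2743,   0.0709,   0.0244,  -0.0001]), 'ee_pos': array([0.2256, 0.5013, 0.2049]), 'eef_rot': array([-3.1405, -0.    ,  2.7188]), 'force': array([-0.1239,  0.6707, -0.1407]), 'moment': array([-0.0342,  0.0024, -0.0145]), 'grip_force': 0.0, 'grip_width': 0.09386270021424714}
top [[522.2292   0.     281.0547]
 [  0.     522.2292 205.5209]
 [  0.       0.       1.    ]] [[ 0.0734 -0.976   0.2048  0.2707]
 [-0.9973 -0.0708  0.0199  0.0003]
 [-0.0049 -0.2057 -0.9786  1.1046]
 [ 0.      0.      0.      1.    ]]
travel_gauge 0.64 [229.1 339.7] 5834 ((227.26556396484375, 342.52056884765625), (143.69851684570312, 47.224456787109375), 84.9759292602539)
draw_arm 0.84 [224.3 354.5] 558 ((224.0, 358.0), (30.0, 24.0), 90.0)
release 0.58 [232.3 351.4] 50 ((233.55996704101562, 353.41998291015625), (15.132086753845215, 3.8183767795562744), 81.8698959350586)
pointer_tip 0.67 [223.2 354.3] 598 ((224.5, 357.
[... 725 characters left out ...]
559   0.4804]
 [-0.0047 -0.5707 -0.8212  0.7905]
 [ 0.      0.      0.      1.    ]]
travel_gauge 0.65 [193.2 295.5] 3356 ((192.78546142578125, 294.90838623046875), (36.97770690917969, 99.6888198852539), 78.54124450683594)
draw_arm 0.71 [161.9 301.4] 258 ((162.7115478515625, 299.05767822265625), (18.8271484375, 15.49317455291748), 78.69007110595703)
pointer_tip 0.81 [162.7 302.1] 269 ((162.516845703125, 299.5730285644531), (19.487823486328125, 15.59026050567627), 77.00537872314453)
near_notch 0.43 [165.4 317.7] 58 ((165.5, 316.5), (9.0, 7.0), 90.0)
gauge_small_3 0.79 [182.2 257.2] 332 ((182.0, 256.0), (22.0, 18.0), 90.0)
o_ring_tin 0.83 [322.  312.8] 1001 ((323.5, 310.5), (33.0, 37.0), 90.0)
```

```bash
python3 -c "
import cv2
a=cv2.imread('pics/top0.png')[160:280,250:440];cv2.imwrite('pics/t1.png',cv2.resize(a,None,fx=4.2,fy=4.2,interpolation=2))
a=cv2.imread('pics/side0.png')[130:240,220:370];cv2.imwrite('pics/s1.png',cv2.resize(a,None,fx=5,fy=5,interpolation=2))"
```

```text
(no output)
```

View pics/t1.png

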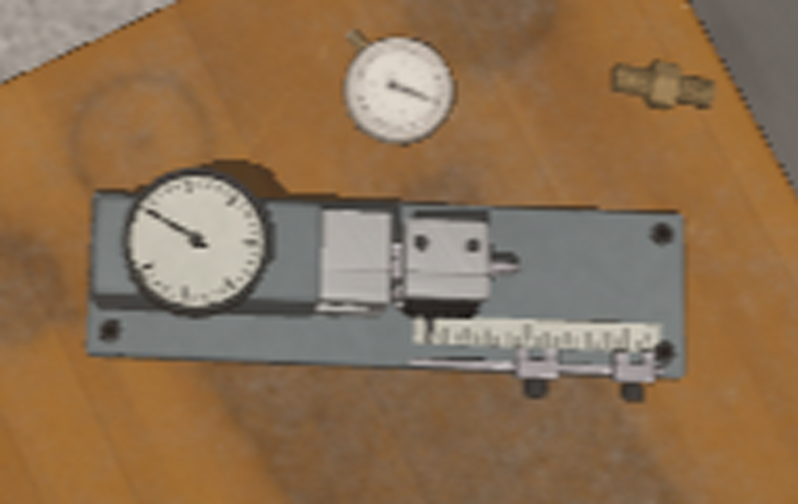

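View pics/s1.png

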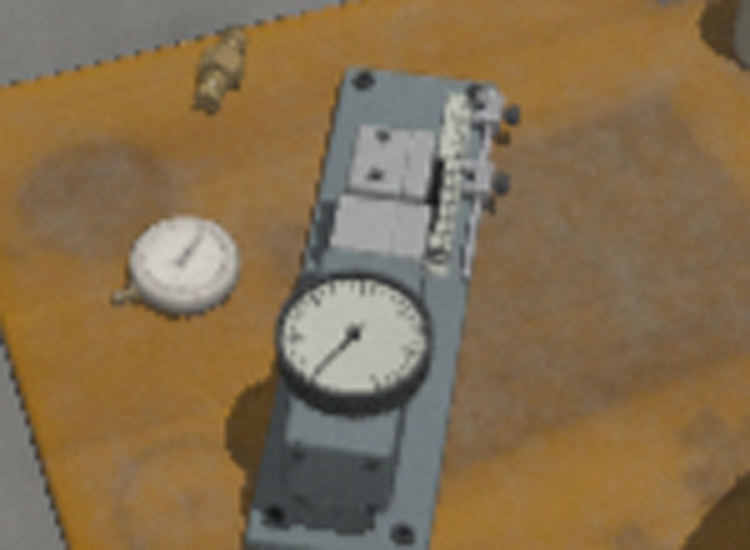

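```bash
cat > fit.py <<'E'
from h import *
from scipy.optimize import least_squares
np.set_printoptions(precision=4,suppress=True)
P={c:ctrl.camera(c) for c in("top","side")}
def t(x,y):return (y/4.2+160-.4,x/4.2+250-.4)
def s(x,y):return (y/5+130-.4,x/5+220-.4)
h=.093;b=.016
D=[("top",t(88,353),(-.15,-.042,b)),("top",t(682,378),(.15,-.042,b)),("top",t(683,212),(.15,.042,b)),
("top",t(405,218),(0,.019,h)),("top",t(488,222),(.04,.019,h)),("top",t(488,303),(.04,-.019,h)),("top",t(403,300),(0,-.019,h)),
("side",s(347,70),(.15,.042,b)),("side",s(498,88),(.15,-.042,b)),("side",s(363,122),(.04,.019,h)),("side",s(438,130),(.04,-.019,h)),("side",s(428,203),(0,-.019,h)),("side",s(348,193),(0,.019,h))]
def W(q,X):
    c,n=np.cos(q[2]),np.sin(q[2]);return np.array([q[0]+c*X[0]-n*X[1],q[1]+n*X[0]+c*X[1],X[2]])
def res(q,cams=("top","side")):
    return np.concatenate([np.subtract(proj(P[c],W(q,X)),rc) for c,rc,X in D if c in cams])
q0=[.2,-.1,-1.6]
for cams in (("top","side"),("top",),("side",)):
    r=least_squares(lambda q:res(q,cams),q0,loss="soft_l1");print(cams,r.x);print(res(r.x,cams).reshape(-1,2).round(1).tolist())
    q=r.x
    for n,c,rc in (("ptr","top",t(430,331)),("near","top",t(537,360)),("far","top",t(633,365)),("near","side",s(478,181)),("far","side",s(487,108))):
        if c in cams:
            X=atz(P[c],rc,.027)-[q[0],q[1],0];a=q[2];print(n,c,np.array([np.cos(a)*X[0]+np.sin(a)*X[1],-np.sin(a)*X[0]+np.cos(a)*X[1]])*1e3)
    print("head",W(q,(.02,0,.07)))
E
python3 fit.py
```

```text
('top', 'side') [ 0.4608 -0.1071 -1.5356]
[[0.8, -1.5], [0.2, 0.5], [0.4, -0.3], [-0.1, -0.8], [-0.3, -0.2], [-0.6, -0.3], [-0.6, -0.5], [-1.4, 0.0], [-1.5, 0.7], [-0.3, -0.5], [-0.0, 0.4], [-1.9, 0.2], [-1.8, -0.0]]
ptr top [ 22.11   -24.3396]
near top [ 75.0096 -36.8018]
far top [122.294 -37.506]
near side [ 68.1323 -38.0414]
far side [118.7607 -36.9251]
head [ 0.4615 -0.1271  0.07  ]
('top',) [ 0.4608 -0.1079 -1.5371]
[[0.7, -1.1], [0.3, 0.9], [0.5, 0.2], [-0.1, -0.3], [-0.3, 0.2], [-0.5, 0.1], [-0.6, -0.1]]
ptr top [ 21.2909 -24.3159]
near top [ 74.2102 -36.6939]
far top [121.4957 -37.323 ]
head [ 0.4615 -0.1279  0.07  ]
('side',) [ 0.4601 -0.103  -1.5309]
[[-0.3, -0.3], [-0.5, 0.5], [1.0, -0.6], [1.2, 0.3], [-0.5, 0.2], [-0.4, -0.1]]
near side [ 72.029  -37.9033]
far side [122.662  -37.0243]
head [ 0.4609 -0.123   0.07  ]
```

>>> move_arm --pt "1 -0.473 -0.476 0 0 0 0" --pt "1 -0.473 -0.476 0 0 0 0" --pt "1 -0.473 -0.476 0 0 0 0" --pt "1 -0.473 -0.476 0 0 0 0" --pt "1 -0.473 -0.476 0 0 0 0" --pt "1 -0.473 -0.476 0 0 0 0" --pt "1 -0.473 -0.476 0 0 0 0" --pt "1 -0.473 -0.476 0 0 0 0" --pt "1 -0.473 -0.476 0 0 0 0" --pt "1 -0.473 -0.476 0 0 0 0" --pt "1 -0.473 -0.476 0 0 0 0" --pt "1 -0.473 -0.476 0 0 0 0" --pt "1 -0.473 -0.476 0 0 0 0" --pt "1 -0.473 -0.476 0 0 0 0" --pt "1 -0.473 -0.476 0 0 0 0" --pt "1 -0.473 -0.476 0 0 0 0" --pt "1 -0.473 -0.476 0 0 0 0" --pt "1 -0.473 -0.476 0 0 0 0" --pt "1 -0.473 -0.476 0 0 0 0" --pt "1 -0.473 -0.476 0 0 0 0" --force 30

```text
time_s: 3.1
ee_pos: [0.462, -0.1281, 0.2055]
eef_rot: [3.142, 0.0, 2.719]
force: [0.8, 1.2, -0.2]
grip_width: 0.094
grip_force: 0.0
```

>>> move_arm --pt "1 0 0 0 0 0 0.14" --pt "1 0 0 0 0 0 0.14" --pt "1 0 0 0 0 0 0.14" --pt "1 0 0 0 0 0 0.14" --pt "1 0 0 0 0 0 0.14" --pt "1 0 0 0 0 0 0.14" --pt "1 0 0 0 0 0 0.14" --pt "1 0 0 0 0 0 0.13" --pt "1 0 0 0 0 0 0" --pt "1 0 0 0 0 0 0"

```text
time_s: 4.1
ee_pos: [0.4617, -0.1266, 0.2055]
eef_rot: [3.142, 0.0, 1.613]
force: [0.2, -0.1, 0.0]
grip_width: 0.0938
grip_force: 0.0
```

>>> move_arm --pt "1 0 0 0.4 0 0 0" --pt "1 0 0 0.4 0 0 0" --pt "1 0 0 0.4 0 0 0" --pt "1 0 0 0.4 0 0 0" --pt "1 0 0 0.4 0 0 0" --pt "1 0 0 0.4 0 0 0" --pt "1 0 0 0.4 0 0 0" --pt "1 0 0 0.29 0 0 0" --pt "1 0 0 0 0 0 0" --pt "1 0 0 0 0 0 0"

```text
time_s: 5.1
ee_pos: [0.4619, -0.1266, 0.0513]
eef_rot: [3.142, 0.0, 1.611]
force: [0.8, 0.4, -0.5]
grip_width: 0.0936
grip_force: 0.0
```

Run:
```python
from h import *
T=ctrl.camera("top");S=ctrl.camera("side")
a=cv2.resize(T["color"][180:260,320:420],None,fx=4,fy=4,interpolation=2);b=cv2.resize(S["color"][120:200,270:370],None,fx=4,fy=4,interpolation=2)
cv2.imwrite("pics/c2.png",np.hstack([a,b]))
```

```text
(no output)
```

View pics/c2.png

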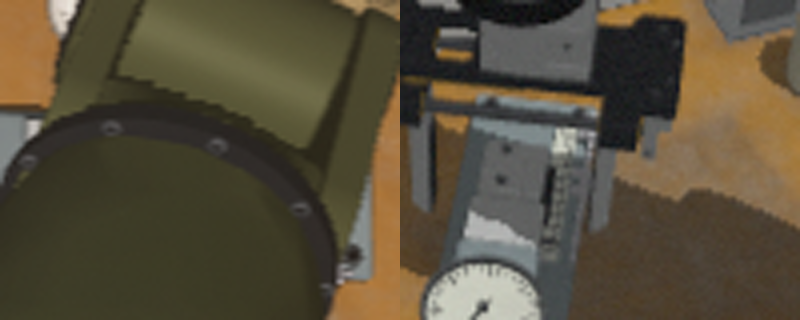

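```bash
python3 -c "
import cv2,numpy as np
a=cv2.imread('pics/top0.png')[226:260,342:416];a=cv2.resize(a,None,fx=10.5,fy=10.5,interpolation=cv2.INTER_CUBIC)
b=cv2.imread('pics/side0.png')[140:185,295:330]
b=cv2.resize(b,None,fx=5,fy=5,interpolation=cv2.INTER_CUBIC)
c=np.zeros((a.shape[0]+b.shape[0],a.shape[1],3),np.uint8);c[:a.shape[0]]=a;c[a.shape[0]:,:b.shape[1]]=b
cv2.imwrite('pics/z3.png',c);print(c.shape)"
```

```text
(582, 777, 3)
```

View pics/z3.png

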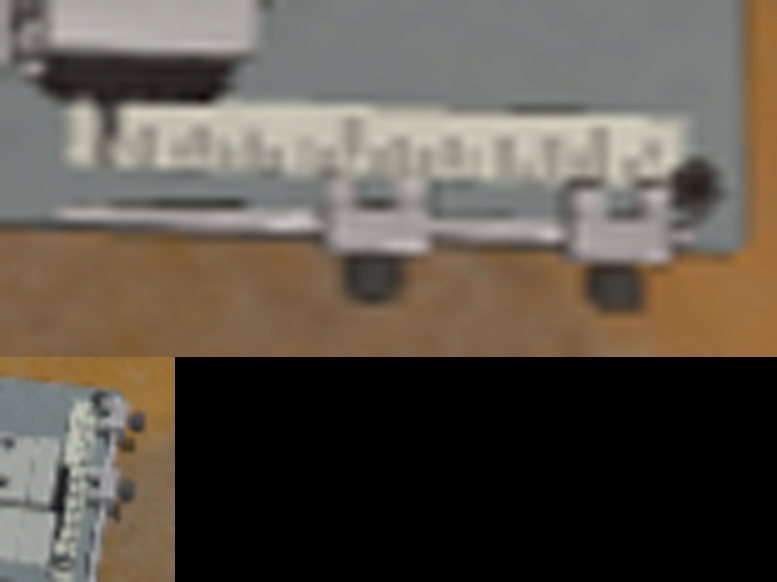

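Run:
```python
from h import *
p=ctrl.camera("top")
f=lambda x,y:((y+.5)/10.5-.5+226,(x+.5)/10.5-.5+342)
for n,xy in dict(ptr=(108,160),near=(377,197),far=(620.5,205),nl=(327,225),nr=(430,230)).items():
    for a in(-1.5365,-1.5315):
        X=atz(p,f(*xy),.027)-[.4608,-.1075,0];print(n,a,(np.array([np.cos(a)*X[0]+np.sin(a)*X[1],-np.sin(a)*X[0]+np.cos(a)*X[1]])*1e3).round(1))
```

```text
ptr -1.5365 [ 21.5 -29.3]
ptr -1.5315 [ 21.3 -29.4]
near -1.5365 [ 74.6 -34.7]
near -1.5315 [ 74.4 -35. ]
far -1.5365 [122.6 -34.4]
far -1.5315 [122.4 -35. ]
nl -1.5365 [ 64.8 -40.6]
nl -1.5315 [ 64.6 -40.9]
nr -1.5365 [ 85.1 -40.8]
nr -1.5315 [ 84.9 -41.2]
```

>>> move_arm --pt "0 0 0 0 0 0 0" --pt "0 0 0 0 0 0 0" --pt "0 0 0 0 0 0 0" --pt "0 0 0 0 0 0 0" --pt "0 0 0 0 0 0 0" --pt "0 0 0 0 0 0 0" --pt "0 0 0 0 0 0 0" --pt "0 0 0 0 0 0 0" --pt "0 0 0 0 0 0 0" --pt "0 0 0 0 0 0 0" --force 30

```text
time_s: 6.25
ee_pos: [0.4618, -0.1266, 0.0509]
eef_rot: [3.141, -0.0, 1.609]
force: [3.0, -0.1, -3.6]
grip_width: 0.0378
grip_force: 30.0
```

>>> move_arm --pt "0 -0.05 0 0 0 0 0" --pt "0 -0.05 0 0 0 0 0" --pt "0 -0.1 0 0 0 0 0" --pt "0 0 0 0 0 0 0" --pt "0 0 0 0 0 0 0"

```text
time_s: 6.75
ee_pos: [0.4621, -0.1365, 0.0509]
eef_rot: [3.142, -0.0, 1.609]
force: [3.6, 3.1, -3.8]
grip_width: 0.0374
grip_force: 30.0
```

>>> move_arm --pt "0 -0.15 0 0 0 0 0" --pt "0 -0.15 0 0 0 0 0" --pt "0 -0.15 0 0 0 0 0" --pt "0 -0.15 0 0 0 0 0" --pt "0 -0.15 0 0 0 0 0" --pt "0 -0.106 0 0 0 0 0" --pt "0 0 0 0 0 0 0" --pt "0 0 0 0 0 0 0"

```text
time_s: 7.55
ee_pos: [0.4635, -0.179, 0.0509]
eef_rot: [-3.141, -0.0, 1.609]
force: [0.6, 4.4, -1.4]
grip_width: 0.0374
grip_force: 30.0
```

Run:
```python
from h import *
print(ctrl.get_obs()["ee_pos"])
T=ctrl.camera("top");S=ctrl.camera("side")
for n in("draw_arm","near_notch","far_notch"):
  print(n,[(r["conf"],r["centre"]) for r in ctrl.cut_out(n,S)[:2]])
a=cv2.resize(T["color"][215:265,340:420],None,fx=5,fy=5,interpolation=2);b=cv2.resize(S["color"][130:180,280:360],None,fx=5,fy=5,interpolation=2)
cv2.imwrite("pics/c4.png",np.vstack([a,b]))
```

```text
[ 0.46352875 -0.17897291  0.05085269]
draw_arm [(0.63, [153.3, 301.1])]
near_notch [(0.6, [166.2, 317.8])]
far_notch [(0.59, [179.6, 254.8]), (0.47, [149.2, 316.3])]
```

View pics/c4.png

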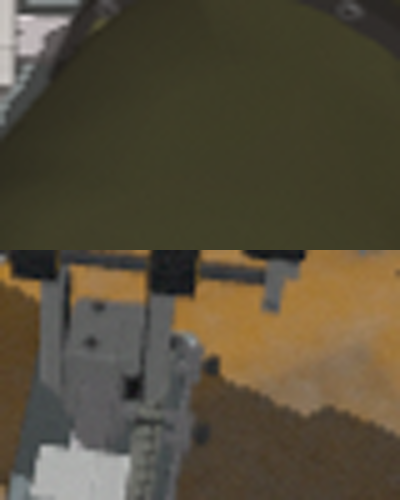

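Run:
```python
from h import *
S=ctrl.camera("side")
x0,y0,f=296,145,18
b=cv2.resize(S["color"][y0:y0+30,x0:x0+40],None,fx=f,fy=f,interpolation=cv2.INTER_CUBIC)
q=(.4608,-.1075,-1.5345);c,n=np.cos(q[2]),np.sin(q[2])
for X in((73,-31,27),(73,-41,27),(73,-19,36),(122,-35,27),(73,-52,20)):
    X=np.array(X)/1e3;w=(q[0]+c*X[0]-n*X[1],q[1]+n*X[0]+c*X[1],X[2]);r=proj(S,w)
    xy=(round((r[1]-x0+.5)*f),round((r[0]-y0+.5)*f));print(xy)
cv2.imwrite("pics/c5.png",b)
```

```text
(309, 349)
(379, 358)
(228, 297)
(376, 100)
(453, 399)
```

View pics/c5.png

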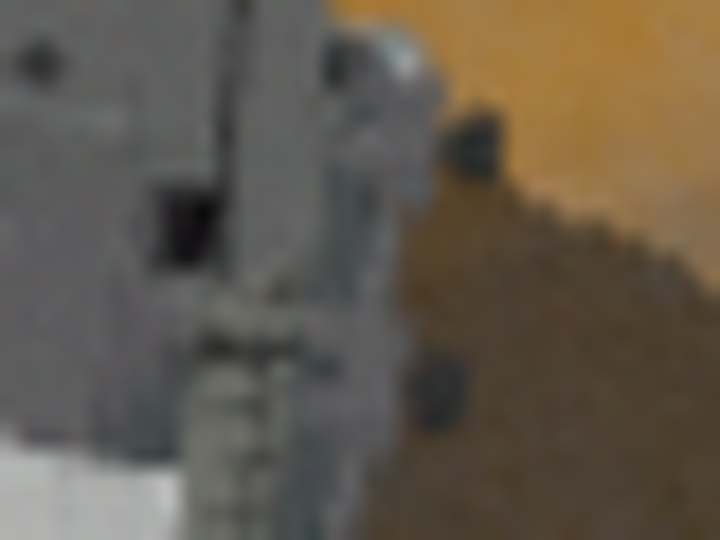

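>>> move_arm --pt "0 0 0 0 0 0 0" --pt "0 0 0 0 0 0 0" --pt "0 0 0 0 0 0 0" --pt "0 0 0 0 0 0 0" --pt "0 0 0 0 0 0 0" --pt "0 0 0 0 0 0 0" --pt "0 0 0 0 0 0 0" --pt "0 0 0 0 0 0 0" --pt "0 0 0 0 0 0 0" --pt "0 0 0 0 0 0 0" --pt "0 0 0 0 0 0 0" --pt "0 0 0 0 0 0 0" --pt "0 0 0 0 0 0 0" --pt "0 0 0 0 0 0 0" --pt "0 0 0 0 0 0 0" --pt "0 0 0 0 0 0 0" --pt "0 0 0 0 0 0 0" --pt "0 0 0 0 0 0 0" --pt "0 0 0 0 0 0 0" --pt "0 0 0 0 0 0 0"

```text
time_s: 9.85
ee_pos: [0.4635, -0.1788, 0.0509]
eef_rot: [-3.141, -0.0, 1.609]
force: [1.1, 5.3, -1.8]
grip_width: 0.0378
grip_force: 30.0
```

>>> move_arm --pt "0 0 0 0 0 0 0" --pt "0 0 0 0 0 0 0" --pt "0 0 0 0 0 0 0" --pt "0 0 0 0 0 0 0" --pt "0 0 0 0 0 0 0"

```text
time_s: 10.35
ee_pos: [0.4636, -0.1788, 0.0509]
eef_rot: [-3.141, -0.0, 1.609]
force: [0.5, 4.8, -0.3]
grip_width: 0.0381
grip_force: 30.0
```

>>> move_arm --pt "0 -0.1 0 0 0 0 0" --pt "0 -0.15 0 0 0 0 0" --pt "0 -0.15 0 0 0 0 0" --pt "0 -0.15 0 0 0 0 0" --pt "0 -0.15 0 0 0 0 0" --pt "0 -0.12 0 0 0 0 0" --pt "0 -0.06 0 0 0 0 0" --pt "0 -0.04 0 0 0 0 0" --pt "0 0 0 0 0 0 0" --pt "0 0 0 0 0 0 0" --pt "0 0 0 0 0 0 0"

```text
time_s: 11.45
ee_pos: [0.4651, -0.2245, 0.0509]
eef_rot: [-3.14, -0.001, 1.609]
force: [-0.9, 6.1, 1.8]
grip_width: 0.0374
grip_force: 30.0
```

Run:
```python
from h import *
S=ctrl.camera("side");print(ctrl.get_obs()["ee_pos"])
x0,y0,f=296,138,18
b=cv2.resize(S["color"][y0:y0+33,x0:x0+40],None,fx=f,fy=f,interpolation=cv2.INTER_CUBIC)
q=(.4608,-.1075,-1.5345);c,n=np.cos(q[2]),np.sin(q[2])
for X in((118.7,-31,27),(118.7,-41,27),(120.7,-31,27),(73,-31,27)):
    X=np.array(X)/1e3;w=(q[0]+c*X[0]-n*X[1],q[1]+n*X[0]+c*X[1],X[2]);r=proj(S,w)
    xy=(round((r[1]-x0+.5)*f),round((r[0]-y0+.5)*f));print(xy)
cv2.imwrite("pics/c6.png",b)
```

```text
[ 0.4650735  -0.22454206  0.05087272]
(346, 240)
(414, 248)
(347, 230)
(309, 475)
```

View pics/c6.png

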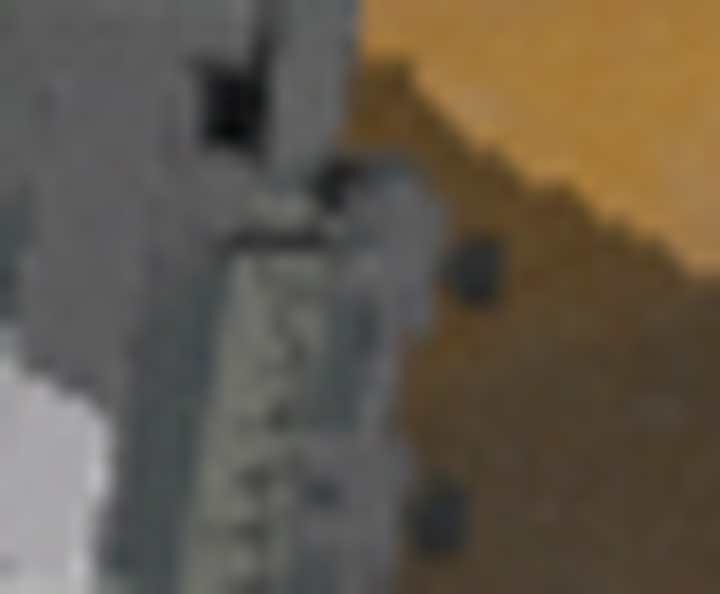

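>>> move_arm --pt "0 -0.02 0 0 0 0 0" --pt "0 -0.02 0 0 0 0 0" --pt "0 0 0 0 0 0 0" --pt "0 0 0 0 0 0 0" --pt "0 0 0 0 0 0 0" --pt "0 0 0 0 0 0 0" --pt "0 0 0 0 0 0 0" --pt "0 0 0 0 0 0 0"

```text
time_s: 12.3
ee_pos: [0.4651, -0.2265, 0.0509]
eef_rot: [-3.141, -0.001, 1.609]
force: [-2.6, 6.9, 0.0]
grip_width: 0.0379
grip_force: 30.0
```

Run:
```python
from h import *
S=ctrl.camera("side");o=ctrl.get_obs();print(o["ee_pos"],o["grip_width"],o["joint_vel"].round(3))
for n in("o_ring_tin","gauge_small_3","near_notch","far_notch"):print(n,[(r["conf"],r["centre"]) for r in ctrl.cut_out(n,S)[:2]])
x0,y0,f=296,138,18
cv2.imwrite("pics/c7.png",cv2.resize(S["color"][y0:y0+33,x0:x0+40],None,fx=f,fy=f,interpolation=cv2.INTER_CUBIC))
```

```text
[ 0.46512866 -0.2265154   0.05087821] 0.03795648969026198 [-0.002  0.001 -0.001 -0.     0.002  0.002]
o_ring_tin [(0.92, [323.9, 310.2])]
gauge_small_3 [(0.67, [180.6, 256.5])]
near_notch [(0.59, [167.7, 316.0]), (0.42, [324.6, 310.7])]
far_notch [(0.56, [149.9, 317.2])]
```

View pics/c7.png

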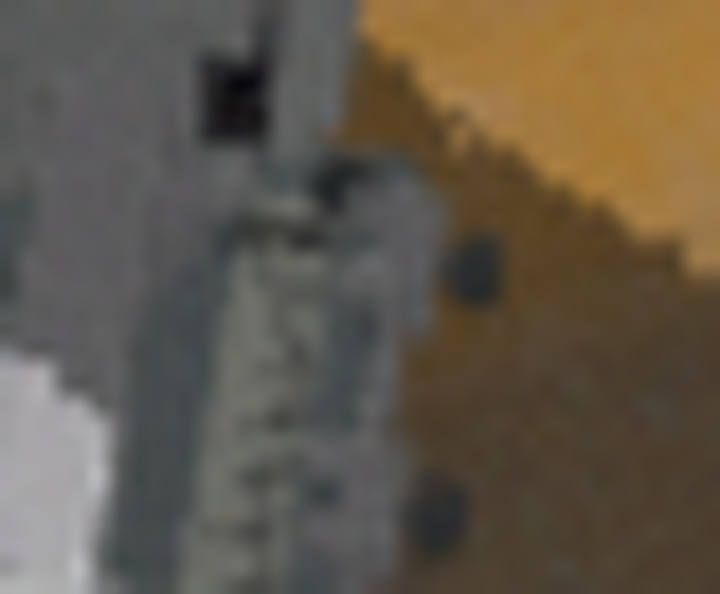

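```bash
python3 -c "
from h import *
print(ctrl.hand_in())"
```

```text
the job is handed in; nothing more can be done
None
```

I released the latch, drew the arm 52 mm to the near notch and held it 2.8 s, then drew on to 100 mm and handed in at 12.3 s, still gripping the head there; the side camera shows the pointer lined up with the far notch, placed to about ±1–2 mm in an 8 mm notch, and I saw no sign of the cursors, tin or small gauge moving (nipple not re-checked).

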